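# Take the filed template out of the cam jig and hold its red face up to the light

## Robot

A 6-joint arm with a two-finger parallel gripper is mounted at the origin on the work surface; the furniture and walls round the work are solid. World frame = base frame: x ahead of the robot, y to its left, z up, the work surface at z = 0. Lengths are in mm, angles in rad, forces in N, time in s.
With the tool pointing down it reaches from about 350 to 775 mm from the base axis. Payload 7.3 kg.
Tool frame: the origin (TCP) lies at the very end of the fingers, on their centre line; the grasp point (between the pads) lies 19 mm behind it; z points along the fingers, y is the line along which they close (so a half turn about z gives the same grasp; the last joint's range is limited). The gripper opens to 92 mm and grips with 3 to 60 N. Pads are 19 mm wide; open, the fingers measure 130 mm over their backs; the gripper's body (75 mm by 190 mm) begins 47 mm behind the grasp point.
Start: joints at [-1.369, 0.342, 1.524, -0, 1.275, -0.146], TCP at [178.959, -493.577, 226.741] pointing down, gripper open.
Joint ranges: [-2.53, 2.53], [-0.77, 2.02], [0.04, 2.7], [-1, 4.14], [0.28, 2.66], [-3.11, 3.11]. Speed limits (rad/s): [2.57, 2.57, 3.14, 3.14, 3.14, 3.14].

## Interface

Orientations are given as [roll, pitch, yaw] about the fixed x, y, z axes, in that order (R = Rz(yaw) Ry(pitch) Rx(roll)).
In Python, from plant import get_obs, vision, workorder gives the robot as it stands.
- The arm moves only by the shell command python3 -m pendant 'ROWS' [OPENING]. ROWS is a JSON object of lists of equal length, an entry for each row: "dp": the shift along the tool's x, y, z in m, a list of three; "rotation": the turn, a rotation vector about the tool's x, y, z in rad, a list of three. A call has 1 to 8 rows; each row is the pose to reach, as a shift and turn from the pose commanded when the call began, along the tool's axes at that moment; what a row does not reach only later rows make up. A row lasts 1/8 s, in which the tool goes at most 62.5 mm and 10.7 degrees, less where a joint would pass 70% of its speed; a pose out of reach is approached as far as the arm can. A call with a gripper value outside its range is refused whole. OPENING is the finger opening in m, from 0 to 0.0918, set as the call begins (- or left out, the last holds). The fingers move at their own pace and stop on an object; the grip force is fixed at half the most. Time passes only in rows, so rows that repeat a pose let the fingers close. It gives the time, the measured TCP pose, the force, the opening and the grip force at its end, in the units of the state.
- get_obs(): the state, without advancing time (a new reading comes with each control period).
- vision.capture(name): name is "scene" or "top" or "wrist"; returns a dict with "pixels" (400x640x3 uint8, red, green, blue), "vfov" (degrees; the focal length in pixels is half the picture's height over the tangent of half this angle, whatever the lens; pixels are square), "cx", "cy" (the principal point, pixels), "pose" (4x4, takes a point from camera to world coordinates); the wrist camera has in their place "T_tool_cam" (4x4, takes a point from camera to tool coordinates, whose origin is the TCP and whose axes are the flange's). Camera axes: x right, y up, looking along -z (the intrinsics and any distortion apply to the point x, -y, -z); pixel columns grow to the right and rows downward; lengths in mm; the calibration is good to about 2 mm. The wrist camera is an equidistant fisheye: a pixel r from the principal point sees the ray r / f radians off the axis. A picture is of the moment at which its call begins: read the wrist's pose just before it. There is no depth.
- workorder.close_job(): hands the job in; it is judged then, once.
The state is a dict: "time": time; "joint_positions": joint angles; "dq": joint speeds; "tau": joint torques, N m; "tool_pos": TCP position; "tcp_rot": TCP orientation; "contact_force": force on the tool from outside, world axes, zero at the start; "moment": the same for the moment, N m; "grip_width": finger opening in mm; "finger_force": force on a finger pad.
Only numpy, scipy, OpenCV 4.12 (cv2) and the standard library are available. Lean on these libraries where they do the work, as an engineer would, in place of code of your own. Each camera call takes 0.05 s, during which the arm holds its last target. There are 200 camera calls.

## Task

The plywood vase template has just been filed in the cam jig; take it out to look for splinters on its red-painted face: swing the cam lever fully open so that the pins let go of the template, then draw the template straight up out of its groove. Turn it until the red face looks up towards the ceiling, with the sheet leaning over to a slant of about 45 degrees or flatter, and finish while still holding it there, motionless in the gripper, about 25 cm or more above the worktop and clear of everything else. Leave the rasp, the roll of tape and the tape measure where they lie.

Things in the scene. Friction and masses are not known exactly. Their poses are not given: they have to be found in the camera images.
- jig: wooden cam jig fixed to the worktop, base board 200 x 185 mm on four feet, its top 18 mm up. Origin: on the worktop below the middle of the template's groove; x along the groove, y across it from the cam side (-y) to the fixed fence (+y), z up. Groove 150 mm long, 10.5 mm wide, floor at z = 18 mm; its -y wall (the bed) ends at z = 42, its +y wall (the fence, 26 mm thick) at z = 70 mm
- cam_pivot (a point): the cam lever's upright pivot: at [0, -59, 42] mm in the jig's frame, on the bed's top
- cam_lever (a joint): cam lever's angle in rad: 0 closed (lever points along the jig's -x), growing counter-clockwise seen from above to 1.75 at its stop (points along the jig's -y, a little past it). It stays where it is left; swinging takes 1 to 2 N at the grip. The pins have left the template from about 1.2 on
- cam_knob (a point): top middle of the upright black grip on the end of the steel cam lever: a round grip 24 mm thick and 55 mm tall (from 77 to 132 mm above the worktop), 110 mm from the pivot
- jaw_face (a point): middle of the groove-side face of the sliding pin jaw (light wood, 110 mm long, 20 mm thick, top 67 mm above the worktop). Lever closed: its two 8 mm steel pins stand in the template's holes and the template cannot be lifted. Opening the lever moves the jaw up to 11 mm along the jig's -y and so pulls the pins out
- template: 9 mm plywood sheet, 110 mm wide (x), 135 mm tall (z), about 0.11 kg, standing on edge in the groove, axes along the jig's. Origin: middle of its lower edge, mid thickness; z up the sheet, y across it: +y face red, -y face bare wood. +x edge has a vase profile. Two 11 mm pin holes at x = -30, +30, z = 36 mm. Unpinned, it can lean some degrees
- template_top (a point): middle of the template's straight upper edge (89 mm long), at [-10.5, 0, 135] mm in its frame: the place to grip it. In the jig this edge is 153 mm above the worktop, 83 mm above the fence
- template_mid (a point): middle of the template, at [0, 0, 67.5] mm in its frame
- rasp: shaver rasp with a yellow handle, 240 x 126 x 20 mm, lying flat on the worktop; origin under its middle
- tape_roll: roll of cream masking tape, 105 mm across, 25 mm tall; origin under its middle
- tape_measure: yellow tape measure, 86 x 104 x 35 mm; origin under its middle
Things that resemble listed ones, but are neither listed nor needed, are in the scene too. There is more than one size of the template; the job needs the larger.

How it is judged (in metres and radians):
On the way, in this order (a step that is already met when the one before it is completed fails the run):
1. the cam lever is swung open while the template still stands in its groove (value of joint cam_lever above 1.4 rad and height (world z) of template below 0.025 m and horizontal distance between template and jig below 0.01 m), for 0.1 s.
2. the template is drawn up out of the jig, still about upright (height (world z) of template above 0.075 m and angle between template's own z axis and vertical below 0.45 rad), for 0.05 s.
At the end, for the whole second after the job is handed in: The gripper holds the template (fingers press on it with more than 1 N) at rest, its middle more than 200 mm above the worktop, its red face's outward direction within 56 degrees of straight up, touching nothing of the jig (angle between template's own y axis and vertical below 0.98 rad and height (world z) of template_mid above 0.2 m and contact force between template and the fingers above 1 N and contact force between template and jig below 0.1 N and linear speed of template below 0.03 m/s and angular speed of template below 0.2 rad/s); the arm keeps its last pose, push and grip.
It fails at once if the rasp is pushed away by more than 25 mm (distance of rasp from where it was at the start of the episode above 0.025 m).
It fails at once if the roll of tape is pushed away by more than 25 mm (distance of tape_roll from where it was at the start of the episode above 0.025 m).
It fails at once if the tape measure is pushed away by more than 25 mm (distance of tape_measure from where it was at the start of the episode above 0.025 m).
It also fails if it takes over 51 s, if anything falls off the work surface, if the arm or the gripper's body presses on something with over 40 N, if the wrist force passes 120 N, or if a joint passes its speed limit or range.

## Working session

There is one attempt and no reset: what is moved stays moved. The work goes in short steps, Python scripts to look and compute and a shell command to move; the robot and the scene stay as the last step left them, time stands still between calls to the robot, and variables do not carry over. Pictures are saved under pics/ and viewed, at most 10 in all, crops included, and the job is handed in when it is done.

```bash
ls; mkdir -p pics; python3 - <<'E'
from plant import get_obs, vision
import cv2,pickle
o=get_obs();print(o)
d={}
for n in("scene","top"):
    c=vision.capture(n);d[n]=c
    cv2.imwrite(f"pics/{n}0.png",c["pixels"][:,:,::-1])
    print(n,c["vfov"],c["cx"],c["cy"],c["pose"],[k for k in c])
pickle.dump(d,open("cap0.pkl","wb"))
E
```

```text
pics
{'time': 0.0, 'joint_positions': array([-1.36900908e+00,  3.42709705e-01,  1.52501824e+00,  4.00077403e-05,
        1.27536995e+00, -1.46009186e-01]), 'dq': array([ 0.00033085,  0.00185489, -0.0012127 , -0.00097874,  0.00076452,
        0.00101494]), 'tau': array([-6.54166506e-04, -4.31235266e+01, -2.44218528e+01,  7.18268403e-02,
        5.61814138e-02, -1.12017840e-04]), 'tool_pos': array([ 178.88164128, -493.16252714,  226.05128215]), 'tcp_rot': array([-3.14010899e+00, -2.56849253e-04,  3.47784569e-01]), 'contact_force': array([-0.52383374,  0.06922896,  0.24283987]), 'moment': array([0.00518288, 0.06807771, 0.02280418]), 'finger_force': 0.0, 'grip_width': 91.73541651713222}
scene 46.144408071206435 319.3964930199226 201.0531538093246 [[-5.30689359e-01  5.33726076e-01 -6.58411178e-01 -2.05662374e+02]
 [-8.47534065e-01 -3.27385146e-01  4.17737926e-01  4.41471788e+02]
 [ 7.40358420e-03  7.79714975e-01  6.26090844e-01  8.11907121e+02]
 [ 0.00000000e+00  0.00000000e+00  0.00000000e+00  1.00000000e+00]] ['pixels', 'vfov', 'cx', 'cy', 'pose']
top 56.840010369703414 323.1119239130541 196.57908577345577 [[ 1.23979998e-01  9.71310042e-01 -2.02942757e-01  3.62170114e+02]
 [-9.92281202e-01  1.21903311e-01 -2.27508052e-02 -2.38987715e+01]
 [ 2.64130849e-03  2.04196927e-01  9.78926268e-01  9.31968025e+02]
 [ 0.00000000e+00  0.00000000e+00  0.00000000e+00  1.00000000e+00]] ['pixels', 'vfov', 'cx', 'cy', 'pose']
```

View pics/scene0.png

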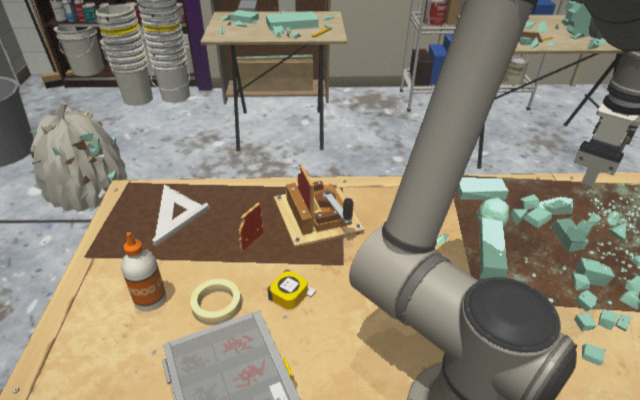

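View pics/top0.png

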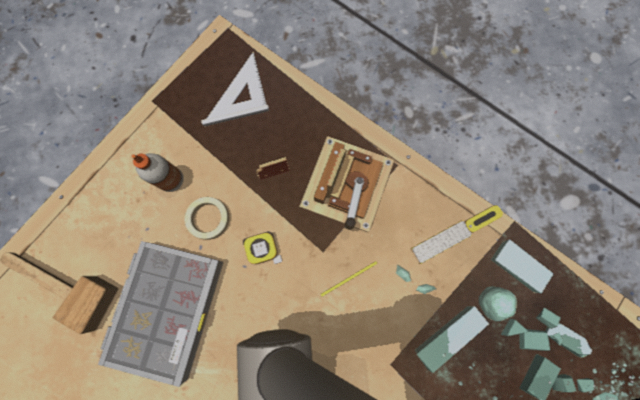

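The scene view shows the jig at (317,215) with the large red template standing in it at (305,187). A smaller red template stands free at (251,226), and the tape measure (288,290) and tape roll (215,300) lie nearer the robot. In the top view the jig is at (348,183), the knob at about (350,223), the small template at (272,168) and the rasp at (458,235).

Could be taken for the template: the sheet in the jig (top 338,175; scene 305,187), or the small loose one (top 272,168; scene 251,226). I choose the one in the jig and will check it in a crop.

```bash
cat > h.py <<'E'
import numpy as np, cv2, pickle
from scipy.spatial.transform import Rotation as R
def foc(c): return c["pixels"].shape[0]/2/np.tan(np.radians(c["vfov"])/2)
def ray(c,u,v):
    f=foc(c); d=np.array([(u-c["cx"])/f,-(v-c["cy"])/f,-1.]); P=c["pose"]
    return P[:3,3],P[:3,:3]@d
def plane(c,u,v,z):
    o,d=ray(c,u,v); return o+d*(z-o[2])/d[2]
def proj(c,p):
    P=c["pose"]; q=P[:3,:3].T@(np.asarray(p,float)-P[:3,3]); f=foc(c)
    return np.array([c["cx"]+f*q[0]/-q[2], c["cy"]+f*q[1]/q[2]])
E
python3 - <<'E'
from h import *
d=pickle.load(open("cap0.pkl","rb"))
a=d["top"]["pixels"][120:250,285:415,::-1]; b=d["scene"]["pixels"][150:260,260:370,::-1]
im=np.hstack([cv2.resize(a,(400,400),interpolation=2),cv2.resize(b,(400,400),interpolation=2)])
cv2.imwrite("pics/crop.png",im)
t=d["top"];s=d["scene"]
print("jig approx",plane(t,348,183,18),plane(s,317,212,18),"knob",plane(t,350,223,132))
E
```

```text
jig approx [594.58398952 -61.15524078  18.        ] [593.62777513 -58.52386671  18.        ] knob [476.95117104 -70.73290138 132.        ]
```

View pics/crop.png

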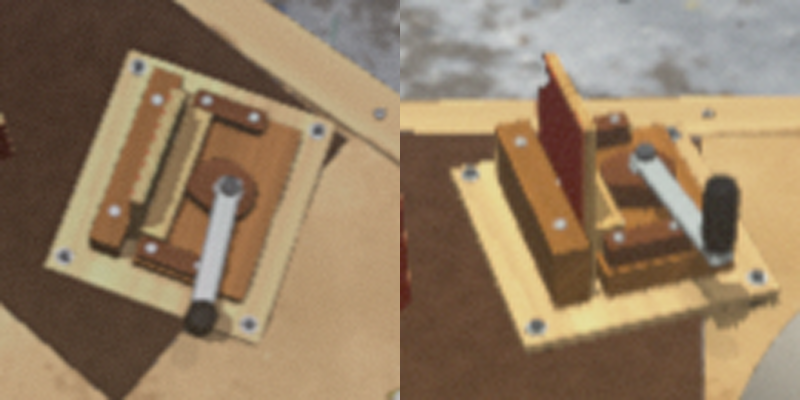

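The crop shows the tall red-faced sheet upright in the jig. It sits between fence and pin jaw, with its light top edge at top-view (343,149)–(329.5,186) and scene (300,166)–(313,186). It is bigger than the loose decoy. The lever pivot is at top (359.5,180.5) and the black knob at (351.5,221).

```bash
python3 - <<'E'
from h import *
d=pickle.load(open("cap0.pkl","rb"));t=d["top"];s=d["scene"]
C=np.array([[plane(t,u,v,18)[:2]] for u,v in[(328.2,136.3),(394.9,161.6),(368.9,231.5),(299.6,206.8)]])[:,0]
print(C.round(1), [np.linalg.norm(C[i]-C[i-1]).round(1) for i in range(4)])
ex=(C[0]+C[1]-C[2]-C[3]);print("yaw base",np.degrees(np.arctan2(ex[1],ex[0])),"centre",C.mean(0))
def tri(a,b):
    o1,d1=ray(t,*a);o2,d2=ray(s,*b);k=np.linalg.lstsq(np.c_[d1,-d2],o2-o1,rcond=None)[0]
    p,q=o1+k[0]*d1,o2+k[1]*d2;return ((p+q)/2).round(1),np.linalg.norm(p-q).round(1)
print("tmpl far",tri((343,149),(300.5,166)),"near",tri((329.5,186),(312.5,185.5)))
print("z153",plane(t,343,149,153),plane(t,329.5,186,153))
print("pivot",tri((359.4,180.5),(327.4,191.5)))
# knob: dark mask in both
for c,n,(u0,u1,v0,v1),z in((t,"top",(340,366,210,232),132),(s,"scene",(340,365,190,225),0)):
    g=c["pixels"].max(2)[v0:v1,u0:u1]; ys,xs=np.where(g<60); print(n,len(xs),xs.min()+u0,xs.max()+u0,ys.min()+v0,ys.max()+v0,xs.mean()+u0,ys.mean()+v0)
ys,xs=np.where(s["pixels"].max(2)[190:225,340:365]<60)
k=ys<ys.min()+5;print(xs[k].mean()+340)
E
```

```text
[[ 713.1    4.1]
 [ 666.1 -174.9]
 [ 478.1 -126.2]
 [ 518.3   52.7]] [np.float64(200.8), np.float64(185.1), np.float64(194.3), np.float64(183.3)]
yaw base -14.253082889670306 centre [593.88767965 -61.08038598]
tmpl far (array([638.1, -36.5, 146. ]), np.float64(0.8)) near (array([549. , -17.1, 149.8]), np.float64(1.2))
z153 [635.85909146 -36.12715336 153.        ] [548.6102747  -16.62244669 153.        ]
pivot (array([588.2, -85.4,  78.8]), np.float64(1.3))
top 19 345 353 219 228 348.4736842105263 224.6315789473684
scene 114 344 351 200 218 347.2719298245614 209.9298245614035
347.53333333333336
```

```bash
python3 - <<'E'
from h import *
d=pickle.load(open("cap0.pkl","rb"));t=d["top"];s=d["scene"]
for z in(132,77):
  p=(481.4,-60.1,z); print(z,proj(t,p),proj(s,p))
def tri(a,b):
    o1,d1=ray(t,*a);o2,d2=ray(s,*b);k=np.linalg.lstsq(np.c_[d1,-d2],o2-o1,rcond=None)[0]
    p,q=o1+k[0]*d1,o2+k[1]*d2;return ((p+q)/2).round(1),np.linalg.norm(p-q).round(1)
print(tri((351,221.5),(347.7,201)))
print("measure",plane(t,260,248,17),"roll",plane(t,207,218,12),"rasp",plane(t,458,235,10),"small",plane(t,272,168,40),"bottle",plane(t,155,170,60))
a=cv2.resize(t["pixels"][200:240,335:375,::-1],(400,400),interpolation=0);b=cv2.resize(s["pixels"][185:225,330:370,::-1],(400,400),interpolation=0)
cv2.imwrite("pics/knob.png",np.hstack([a,b]))
E
```

```text
132 [345.37951097 220.38824295] [343.33456615 200.71792913]
77 [343.92354991 223.72283053] [342.42950014 218.67384458]
(array([481.5, -72.9, 125.8]), np.float64(0.1))
measure [404.50634355 135.19842356  17.        ] roll [462.08654108 279.88054665  12.        ] rasp [ 498.00985564 -348.76630705   10.        ] small [603.70567382 132.92975033  40.        ] bottle [557.61923507 412.2239103   60.        ]
```

View pics/knob.png

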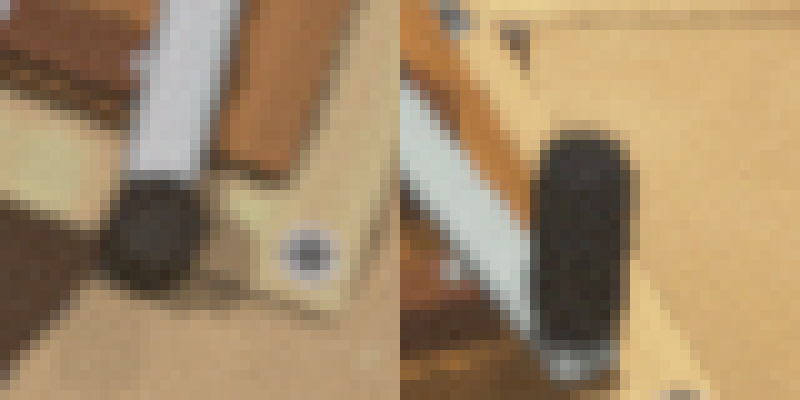

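The knob's top centre is at about top (350.4,222.2), scene (348,200), which gives about (480.5,-71.5). That is 109 mm from the pivot (588,-86), as it should be, with the lever at about 0.1 rad. The template's top edge measures 89 mm, so that fits too. Now a converter from goal poses to rows.

```bash
cat > go.py <<'E'
# usage: go.py x,y,z,yawdeg[,tiltdeg] ...  (tilt: about tool x, fingers swing toward tool -y if +)
import sys; from h import *; from plant import get_obs
o=get_obs(); p0=o["tool_pos"]; R0=R.from_euler("xyz",o["tcp_rot"])
for a in sys.argv[1:]:
    v=[float(k) for k in a.split(",")]+[0]
    Rt=R.from_euler("z",v[3],degrees=True)*R.from_euler("x",np.pi)*R.from_euler("x",v[4],degrees=True)
    dp=R0.inv().apply(np.array(v[:3])-p0)/1000; w=(R0.inv()*Rt).as_rotvec()
    print((dp+0).round(4).tolist(),(w+0).round(3).tolist())
E
python3 go.py 420,-160,215,0 480.5,-71.5,190,-8
```

```text
[0.3402, -0.231, 0.0115] [-0.001, 0.0, 0.348]
[0.4273, -0.2936, 0.0366] [-0.001, 0.0, 0.487]
```

```bash
python3 -m pendant '{"dp":[[0.427,-0.294,0.0],[0.427,-0.294,0.0],[0.427,-0.294,0.0],[0.427,-0.294,0.0],[0.427,-0.294,0.0],[0.427,-0.294,0.0],[0.427,-0.294,0.0],[0.427,-0.294,0.0]],"rotation":[[0,0,0.487],[0,0,0.487],[0,0,0.487],[0,0,0.487],[0,0,0.487],[0,0,0.487],[0,0,0.487],[0,0,0.487]]}' 0.06; python3 go.py 480.5,-71.5,190,-8
```

```text
time: 1.1
tool_pos: [466.7, -89.7, 226.6]
tcp_rot: [3.141, 0.0, -0.139]
contact_force: [1.0, -0.7, -0.2]
grip_width: 60.0
finger_force: 0.0
[0.0111, -0.0199, 0.0366] [0.0, 0.0, 0.0]
```

```bash
python3 -m pendant '{"dp":[[0.011,-0.020,0.020],[0.011,-0.020,0.037],[0.011,-0.020,0.037],[0.011,-0.020,0.037]],"rotation":[[0,0,0],[0,0,0],[0,0,0],[0,0,0]]}'; python3 - <<'E'
from h import *; from plant import get_obs,vision
o=get_obs(); c=vision.capture("wrist")
T=np.eye(4);T[:3,:3]=R.from_euler("xyz",o["tcp_rot"]).as_matrix();T[:3,3]=o["tool_pos"]
W=T@c["T_tool_cam"]; f=200/np.tan(np.radians(c["vfov"])/2)
im=c["pixels"][:,:,::-1].copy()
def wp(p):
    q=W[:3,:3].T@(np.array(p)-W[:3,3]);x,y,z=q[0],-q[1],-q[2];h=np.hypot(x,y);r=f*np.arctan2(h,z);return c["cx"]+r*x/h,c["cy"]+r*y/h
for n,p in dict(knob=(480.5,-71.5,132),piv=(588.3,-85.8,79),tt=(592.2,-26.4,153)).items():
    u=wp(p);print(n,u);cv2.circle(im,tuple(int(round(k)) for k in u),3,(255,0,255),1)
print(o["tool_pos"]);cv2.imwrite("pics/w1.png",im)
E
```

```text
time: 1.6
tool_pos: [479.8, -73.7, 190.2]
tcp_rot: [3.141, -0.001, -0.14]
contact_force: [0.0, -0.8, -0.4]
grip_width: 60.1
finger_force: 0.0
knob (np.float64(310.7115345299258), np.float64(210.89984886125296))
piv (np.float64(310.1192140495393), np.float64(70.58328359310995))
tt (np.float64(216.32907879461337), np.float64(63.433194450892074))
[479.76220195 -73.65579739 190.20108399]
```

View pics/w1.png

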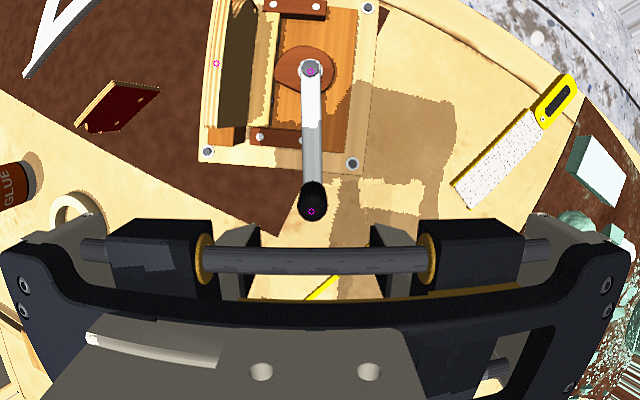

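The wrist view shows the black knob at (313,206), within 2 mm of my prediction, and the pivot exactly at (310,70). Descend and cage the knob.

```bash
python3 -m pendant '{"dp":[[0,-0.001,0.045],[0,-0.001,0.090],[0,-0.001,0.090]],"rotation":[[0,0,0],[0,0,0],[0,0,0]]}' && python3 -m pendant '{"dp":[[0,0,0],[0,0,0],[0,0,0]],"rotation":[[0,0,0],[0,0,0],[0,0,0]]}' 0.030
python3 - <<'E'
import numpy as np
a=[180+x for x in range(4,98,12)]
print("arc",[(round(588.3+110*np.cos(np.radians(k)),1),round(-86+110*np.sin(np.radians(k)),1),k-180) for k in a])
E
python3 go.py 478.6,-93.7,100,4 480.7,-108.9,100,12 484.9,-123.6,100,20 491.2,-137.3,100,28 499.2,-149.6,100,36 509.2,-161.4,100,44 520.7,-171.8,100,52 533.2,-180.8,100,60
```

```text
time: 2.02
tool_pos: [478.0, -72.2, 98.1]
tcp_rot: [-3.141, 0.005, -0.14]
contact_force: [-0.3, 0.2, -0.0]
grip_width: 60.0
finger_force: 0.0
time: 2.4
tool_pos: [480.5, -72.6, 101.0]
tcp_rot: [3.141, -0.003, -0.139]
contact_force: [0.1, -0.4, 0.4]
grip_width: 34.7
finger_force: 0.0
arc [(np.float64(478.6), np.float64(-93.7), 4), (np.float64(482.6), np.float64(-116.3), 16), (np.float64(491.2), np.float64(-137.6), 28), (np.float64(504.0), np.float64(-156.7), 40), (np.float64(520.6), np.float64(-172.7), 52), (np.float64(540.1), np.float64(-184.9), 64), (np.float64(561.7), np.float64(-192.7), 76), (np.float64(584.5), np.float64(-195.9), 88)]
[0.001, 0.0212, 0.001] [0.001, -0.003, -0.209]
[0.0052, 0.0359, 0.0011] [0.001, -0.002, -0.349]
[0.0114, 0.0499, 0.0011] [0.001, -0.002, -0.488]
[0.0195, 0.0626, 0.0011] [0.001, -0.002, -0.628]
[0.0292, 0.0737, 0.0011] [0.001, -0.002, -0.767]
[0.0407, 0.084, 0.0012] [0.002, -0.002, -0.907]
[0.0535, 0.0927, 0.0012] [0.002, -0.002, -1.047]
[0.0672, 0.0999, 0.0013] [0.002, -0.002, -1.186]
```

```bash
python3 -m pendant '{"dp":[[0.000,0.016,0],[0.004,0.032,0],[0.010,0.047,0],[0.018,0.060,0],[0.027,0.0715,0],[0.038,0.082,0],[0.051,0.091,0],[0.065,0.099,0]],"rotation":[[0,0,-0.15],[0,0,-0.31],[0,0,-0.46],[0,0,-0.60],[0,0,-0.74],[0,0,-0.88],[0,0,-1.02],[0,0,-1.16]]}'
python3 go.py 546.6,-187.7,100,68 561.7,-192.8,100,76 577,-195.5,100,84 586,-196,100,88
```

```text
time: 3.4
tool_pos: [530.5, -179.6, 100.3]
tcp_rot: [-3.141, 0.0, 1.025]
contact_force: [-0.7, 1.9, -0.8]
grip_width: 30.0
finger_force: 0.6
[0.0014, 0.018, 0.0002] [-0.0, -0.0, -0.162]
[0.0049, 0.0335, 0.0002] [-0.0, -0.0, -0.301]
[0.0105, 0.048, 0.0002] [-0.0, -0.0, -0.441]
[0.0148, 0.056, 0.0002] [-0.0, -0.0, -0.511]
```

```bash
python3 -m pendant '{"dp":[[0.001,0.018,0],[0.005,0.0335,0],[0.0105,0.048,0],[0.0125,0.052,0],[0.0125,0.052,0],[0.0125,0.052,0]],"rotation":[[0,0,-0.16],[0,0,-0.30],[0,0,-0.44],[0,0,-0.48],[0,0,-0.48],[0,0,-0.48]]}'
python3 - <<'E'
from h import *; from plant import get_obs,vision
d={n:vision.capture(n) for n in("top","scene")}; pickle.dump(d,open("cap1.pkl","wb"))
a=d["top"]["pixels"][120:250,285:415,::-1]; b=d["scene"]["pixels"][150:260,260:370,::-1]
cv2.imwrite("pics/crop1.png",np.hstack([cv2.resize(a,(400,400),interpolation=2),cv2.resize(b,(400,400),interpolation=2)]))
E
```

```text
time: 4.15
tool_pos: [581.0, -195.7, 99.9]
tcp_rot: [3.142, 0.0, 1.499]
contact_force: [-0.3, -0.1, -0.9]
grip_width: 30.2
finger_force: 0.0
```

View pics/crop1.png

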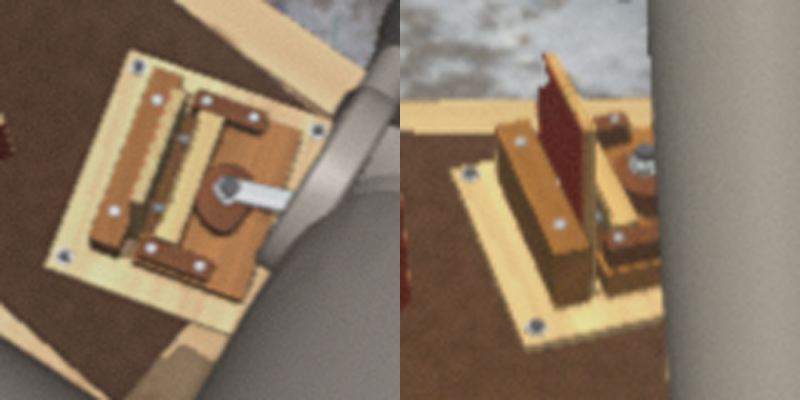

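The jaw has backed off, with its pins visible in the gap at crop (183,140) and (157,208). The lever points across the jig and the template still stands. Release the knob, rise and go over the template.

```bash
python3 -m pendant '{"dp":[[0,0,0],[0,0,0],[0,0,-0.06],[0,0,-0.105],[0,0,-0.105]],"rotation":[[0,0,0],[0,0,0],[0,0,0],[0,0,0],[0,0,0]]}' 0.06; python3 go.py 592.2,-26.4,205,166.3
```

```text
time: 4.88
tool_pos: [583.1, -196.8, 209.2]
tcp_rot: [3.134, 0.003, 1.501]
contact_force: [-0.6, 0.2, -0.3]
grip_width: 59.7
finger_force: 0.0
[0.1706, -0.0029, 0.0036] [0.004, 0.008, -1.402]
```

```bash
python3 -m pendant '{"dp":[[0.06,0,0],[0.12,0,0],[0.170,-0.001,0],[0.170,-0.001,0],[0.170,-0.001,0],[0.170,-0.001,0],[0.170,-0.001,0],[0.170,-0.001,0]],"rotation":[[0,0,-0.18],[0,0,-0.36],[0,0,-0.54],[0,0,-0.72],[0,0,-0.90],[0,0,-1.08],[0,0,-1.25],[0,0,-1.402]]}'; python3 - <<'E'
from h import *; from plant import get_obs,vision
o=get_obs(); c=vision.capture("wrist")
T=np.eye(4);T[:3,:3]=R.from_euler("xyz",o["tcp_rot"]).as_matrix();T[:3,3]=o["tool_pos"]
W=T@c["T_tool_cam"]; f=200/np.tan(np.radians(c["vfov"])/2)
im=c["pixels"][:,:,::-1].copy()
def wp(p):
    q=W[:3,:3].T@(np.array(p)-W[:3,3]);x,y,z=q[0],-q[1],-q[2];h=np.hypot(x,y);r=f*np.arctan2(h,z);return c["cx"]+r*x/h,c["cy"]+r*y/h
for n,p in dict(far=(635.9,-36.1,153),near=(548.6,-16.6,153),tt=(592.2,-26.4,153),k=(582,-196,132)).items():
    u=wp(p);print(n,u);cv2.circle(im,tuple(int(round(k)) for k in u),3,(255,0,255),1)
print(o["tool_pos"],o["tcp_rot"]);cv2.imwrite("pics/w2.png",im)
E
```

```text
time: 5.88
tool_pos: [591.5, -26.1, 203.3]
tcp_rot: [-3.141, -0.002, 2.908]
contact_force: [0.4, 0.3, -0.1]
grip_width: 59.8
finger_force: 0.0
far (np.float64(316.79077405770283), np.float64(271.6418726214791))
near (np.float64(315.02739754188747), np.float64(151.72895502696383))
tt (np.float64(315.8876141426461), np.float64(215.2243154658156))
k (np.float64(131.31261533673543), np.float64(237.02214642805458))
[591.50867692 -26.13597338 203.25615304] [-3.14139937e+00 -2.33242579e-03  2.90788818e+00]
```

View pics/w2.png

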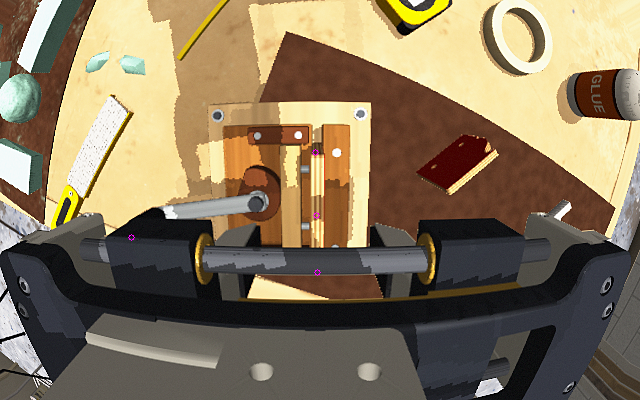

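The template's top edge lies right along my predicted points (column ~317, rows 151–245), midway between the fingers at columns 240 and 392. Descend, close and check the grip.

```bash
python3 -m pendant '{"dp":[[0,0,0.04],[0,0,0.075],[0,0,0.087],[0,0,0.087]],"rotation":[[0,0,0],[0,0,0],[0,0,0],[0,0,0]]}' && python3 -m pendant '{"dp":[[0,0,0],[0,0,0],[0,0,0],[0,0,0],[0,0,0],[0,0,0]],"rotation":[[0,0,0],[0,0,0],[0,0,0],[0,0,0],[0,0,0],[0,0,0]]}' 0.0
```

```text
time: 6.42
tool_pos: [591.8, -26.2, 117.1]
tcp_rot: [-3.141, -0.002, 2.902]
contact_force: [-0.3, -0.1, -0.6]
grip_width: 60.0
finger_force: 0.0
time: 7.18
tool_pos: [592.3, -25.6, 117.7]
tcp_rot: [3.14, 0.0, 2.903]
contact_force: [0.8, 2.3, 0.4]
grip_width: 8.9
finger_force: 29.9
```

Width is 8.9 mm at 30 N, so it has the 9 mm sheet. Lift straight up slowly.

```bash
python3 -m pendant '{"dp":[[0,0,-0.012],[0,0,-0.024],[0,0,-0.036],[0,0,-0.05],[0,0,-0.07],[0,0,-0.09],[0,0,-0.11],[0,0,-0.13]],"rotation":[[0,0,0],[0,0,0],[0,0,0],[0,0,0],[0,0,0],[0,0,0],[0,0,0],[0,0,0]]}' && python3 -m pendant '{"dp":[[0,0,-0.04],[0,0,-0.08],[0,0,-0.12],[0,0,-0.14],[0,0,-0.14],[0,0,-0.14]],"rotation":[[0,0,0],[0,0,0],[0,0,0],[0,0,0],[0,0,0],[0,0,0]]}'; python3 go.py 560,-30,390,90; python3 -c "
from plant import get_obs;print(get_obs()['joint_positions'])"
```

```text
time: 8.18
tool_pos: [592.1, -26.6, 249.3]
tcp_rot: [-3.141, 0.001, 2.902]
contact_force: [-0.2, -0.6, -0.8]
grip_width: 8.4
finger_force: 30.0
time: 8.93
tool_pos: [591.8, -26.4, 386.8]
tcp_rot: [-3.141, -0.002, 2.903]
contact_force: [0.7, 0.3, -1.4]
grip_width: 8.8
finger_force: 30.0
[0.03, -0.011, -0.0032] [-0.001, -0.001, 1.332]
[-1.73739681e-01  4.19125308e-01  9.78602739e-01 -2.97749637e-04
  1.74548384e+00 -1.50552810e+00]
```

```bash
python3 -m pendant '{"dp":[[0.01,-0.003,0],[0.02,-0.006,0],[0.03,-0.01,0],[0.03,-0.01,0],[0.03,-0.01,0],[0.03,-0.01,0],[0.03,-0.01,0],[0.03,-0.01,0]],"rotation":[[0,0,0.17],[0,0,0.34],[0,0,0.51],[0,0,0.68],[0,0,0.85],[0,0,1.02],[0,0,1.18],[0,0,1.332]]}' && python3 -m pendant '{"dp":[[0,0,0],[0,0,0],[0,0,0],[0,0,0],[0,0,0],[0,0,0],[0,0,0],[0,0,0]],"rotation":[[-0.12,0,0],[-0.25,0,0],[-0.40,0,0],[-0.55,0,0],[-0.70,0,0],[-0.85,0,0],[-0.95,0,0],[-1.0,0,0]]}' && python3 -m pendant '{"dp":[[0,0,0],[0,0,0],[0,0,0],[0,0,0],[0,0,0],[0,0,0]],"rotation":[[0,0,0],[0,0,0],[0,0,0],[0,0,0],[0,0,0],[0,0,0]]}'
python3 - <<'E'
from h import *; from plant import get_obs,vision
o=get_obs();M=R.from_euler("xyz",o["tcp_rot"]).as_matrix()
print("red normal",M[:,1],"mid",o["tool_pos"]+M[:,2]*33,o["joint_positions"])
c=vision.capture("scene");cv2.imwrite("pics/s2.png",c["pixels"][:,:,::-1])
E
```

```text
time: 9.93
tool_pos: [560.2, -28.9, 386.2]
tcp_rot: [-3.139, -0.0, 1.566]
contact_force: [-0.1, -0.7, -1.0]
grip_width: 9.0
finger_force: 30.0
time: 10.92
tool_pos: [558.9, -28.8, 385.1]
tcp_rot: [2.144, -0.001, 1.57]
contact_force: [0.4, -0.1, -1.2]
grip_width: 8.8
finger_force: 30.0
time: 11.68
tool_pos: [560.7, -28.9, 387.7]
tcp_rot: [2.142, 0.0, 1.571]
contact_force: [-0.6, -0.5, -0.5]
grip_width: 8.7
finger_force: 30.0
red normal [5.40315114e-01 1.17690350e-04 8.41462752e-01] mid [588.44730443 -28.87196817 369.89569278] [-0.36063574 -0.11923563  2.01688986  0.85360562  0.40489795 -1.01278034]
```

View pics/s2.png

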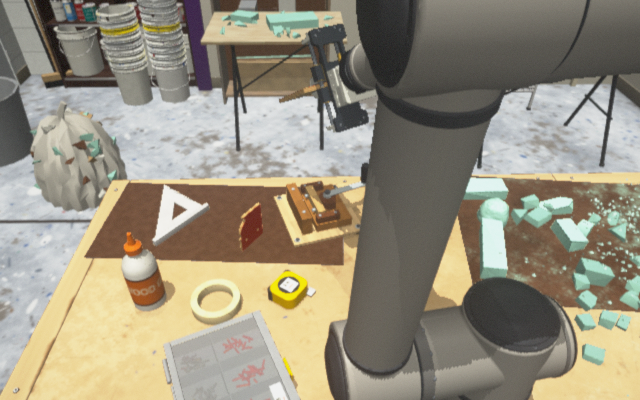

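The scene view shows the sheet held in the gripper at (300,93), almost edge-on to this camera, as the computed normal predicts. The jig at (317,210) is empty, and the tape roll, tape measure and small template have not moved. The red face is 33° off vertical and the sheet's middle is 370 mm up, so I hand in.

```bash
python3 -c "
from plant import workorder;print(workorder.close_job())"
```

```text
the job is handed in; nothing more can be done
None
```

I swung the cam lever open, drew the large template straight up out of the jig, and handed the job in with it still in the gripper. By the measured tool pose, its red face is about 33° from straight up and its middle about 370 mm above the worktop. No verdict came back at hand-in.

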